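# Gauge the gap of the tile press

## Task

Check the gap of the tile press: draw the red-handled taper gauge out of the wooden stand and slide its blade straight down from above between the press's two upright metal plates until it drags snugly against both of them, without forcing the plates more than 3 mm further apart. Finish while still holding the gauge still in the gripper at that depth, so that the reading can be taken, and leave the other gauges and everything else on the bench where they are.

Things in the scene. Friction and masses are not known exactly. Their poses are not given: they have to be found in the camera images.
- gauge_red: Taper gauge with a red handle, 120 g (+-30%), loose, standing blade down in any slot of the stand. Origin: centre of the blade tip; z up the blade, x across its thickness, y its width. Steel blade 80 mm long, 24 mm wide, tapering evenly on both faces: 3 mm thick at the tip, 1 mm more every 10 mm. Handle 24 (x) by 34 (y) mm, z = 80 to 130 mm: grasp from above, closing along x.
- red_tip (a point): The centre of the red gauge's blade tip (same as its origin).
- red_grip (a point): Good grasp point of the red gauge: on its axis, 28 mm above the handle's underside, 108 mm above the tip; the handle goes on 22 mm above it.
- gauge_blue: Gauge of the same shape with a blue handle, in another slot. Leave it.
- gauge_yellow: Gauge of the same shape with a yellow handle, in another slot. Leave it.
- stand: Wooden gauge stand, fixed, 80 (x) by 230 (y) mm, 90 mm high; origin at the centre of its underside. Three slots open at the top at y = -72, 0, +72 mm, each 15 (x) by 30 (y) mm; the gauges' handles rest on its top, their tops 140 mm above the bench; blade x along the stand's x. To free a gauge lift it straight up by over 80 mm; 140 mm clears the other handles.
- press: Green tile press, fixed to the bench. Base 230 (x) by 120 (y) mm, 20 mm high; origin on its underside below the fixed plate's inner face. Fixed aluminium plate: 14 mm thick, 90 mm wide (y), top at z = 110 mm, inner face in the plane x = 0, looking to +x; the sprung plate faces it. The gap is open at the top and ends; its floor lies 90 mm below the plates' top edges.
- press_mouth (a point): On the plane of the fixed plate's inner face, middle of its width, at the height of the plates' top edges (110 mm). Axes as the press: x across the gap towards the sprung plate, y along it, z up. Each plate's top inner edge has a bevel 8 mm wide and 10 mm deep; the parallel faces begin 10 mm below the top.
- plate: Sprung aluminium plate of the press, same size as the fixed one and parallel to it, on the press's +x side. Origin: on its inner face, middle of its width, at the base's top (z = 20 mm of the press). The press x of this point is the width of the gap: 4.5 to 7 mm, different each time.
- plate_mouth (a point): On the plane of the sprung plate's inner face, middle of its width, at the height of the top edges (bevel as on the fixed plate). The middle of the gap lies half-way between this and press_mouth.
- carriage (a joint): How far the sprung plate is pushed outwards (press +x) from its stop, m; 0 at rest, at most 0.010. Springs hold it on its stop with about 5 N and add 1.2 N per mm, so a blade wedged between both plates is squeezed by 5 N or a little more and resists sliding with a few newtons.
- bowl: Red plastic bowl, 136 mm across, 70 mm high; bystander.
- cup: White mug, 76 mm across, 60 mm high; bystander.
- jar_a: Blue glaze jar, 60 mm across, 85 mm high; bystander.

How it is judged:
By the outcome, as a careful person would: the job done as asked, in the order asked, and still so for the second after the job is handed in, while the arm keeps its last pose, push and grip.
It also fails if it takes over 58 s, if anything falls off the work surface, if the arm or the gripper's body presses on something with over 40 N, if the wrist force passes 120 N, or if a joint passes its speed limit or range.

## Robot

A 6-joint arm with a two-finger parallel gripper is mounted at the origin on the work surface. World frame = base frame: x ahead of the robot, y to its left, z up, the work surface at z = 0. Lengths are in m, angles in rad, forces in N, time in s.
With the tool pointing down it reaches from about 0.3 to 0.85 m from the base axis. Payload 5.4 kg.
Tool frame: the origin (TCP) lies midway between the tips of the shut fingers; the grasp point (between the pads) lies 19 mm behind it (manip.grip_depth is the distance from the TCP to the grasp point, in m); x points along the fingers, y is the direction in which the jaws open and shut, and the axes are right-handed (so a half turn about x gives the same grasp; the last joint's range is limited). The gripper opens to 85 mm and grips with 20 to 120 N. Pads are 22 mm wide; open, the fingers measure 114 mm over their backs; the gripper's body (76 mm by 85 mm) begins 54 mm behind the grasp point. The pads swing forward as they close: fully open they stand 13 mm farther back than shut.
Start: joints at [1.14, 0.158, 1.597, -0, 1.386, -0.21], TCP at [0.126, 0.561, 0.231] pointing down, gripper open.
Joint ranges: [-2.91, 2.91], [-0.94, 2.29], [0.18, 2.7], [-1.29, 4.43], [0.17, 2.64], [-3, 3]. Speed limits (rad/s): [2.57, 2.57, 3.14, 3.14, 3.14, 3.14].

## Interface

Orientations are given as a rotation vector (axis times angle).
In Python, from bench import manip gives the robot as it stands.
- The arm moves only by the tool arm_command, never from a script. Its arguments are lists of equal length, an entry for each row: "xyz": the shift along the tool's x, y, z in mm, a list of three; "twist": the turn about the tool's x in degrees. A call has 1 to 12 rows; each row shifts and turns the commanded pose from where the row before left it, along the tool's axes as they then stand; what a row does not reach is not made up. A row lasts 1/10 s, in which the tool goes at most 50 mm and 8.59 degrees, less where a joint would pass 70% of its speed; a pose out of reach is approached as far as the arm can. A call with a gripper value outside its range is refused whole. "grip" is the finger opening in mm, from 0 to 85.4, set as the call begins (left out, the last holds). The fingers move at their own pace and stop on an object; the grip force is fixed at half the most. Time passes only in rows, so rows that do not move let the fingers close. It gives the time, the measured TCP pose, the force and the opening at its end, in the units of the state.
- manip.observe(): the state, without advancing time (a new reading comes with each control period).
- manip.get_image(name): name is "scene" or "top" or "wrist"; returns a dict with "frame" (400x640x3 uint8, blue, green, red), "K" (3x3 intrinsics, pixels), "dist" ([k1, k2, p1, p2, k3] as OpenCV has them; the pictures are not rectified), "camera_from_world" (4x4, takes a point from world to camera coordinates). Camera axes: x right, y down, z forward; pixel columns grow to the right and rows downward; lengths in m; the calibration is good to about 2 mm. A picture is of the moment at which its call begins. There is no depth.
- manip.sign_off(): hands the job in, once; it reports no verdict.
Trained networks look in a picture, given as the dict that the camera call returned (one of the last four; its "shot" number tells which), for a name from the list of things; names that differ only in an ending like _2 or _b are one class to them, and where a whole thing is asked for, a point or a joint stands for the part that bears it (a point fixed in the world has none). Each returns a list of dicts, best first, with "confidence" (0 to 1); they miss things now and then, are a little off and sometimes report something else, mostly with a low value. They report only what shows in the picture. A call takes as long as a camera call.
- manip.cut_out(picture, query): "pixels" (400x640 bool, what is visible of it) and "point" ([row, column] in pixels, amid what is visible of it).
- manip.mark_of(picture, query): "point" ([row, column] in pixels: a listed point, or the origin of a listed thing).
The state is a dict: "t": time; "q": joint angles; "qvel": joint speeds; "tau": joint torques, N m; "tool_pos": TCP position; "orientation": TCP orientation; "ft_force": force on the tool from outside, world axes, zero at the start; "wrist_torque": the same for the moment, N m; "gripper_width": finger opening in m.
Only numpy, scipy, OpenCV 4.12 (cv2) and the standard library are available. Lean on these libraries where they do the work, as an engineer would, in place of code of your own. Each camera call takes 0.05 s, during which the arm holds its last target. There are 200 camera calls.

## Working session

There is one attempt and no reset: what is moved stays moved. The work goes in short steps, Python scripts to look and compute and a tool call to move; the robot and the scene stay as the last step left them, time stands still between calls to the robot, and variables do not carry over. Pictures are saved under pics/ and viewed, about 8 in all and at most 12, crops included, and the job is handed in when it is done.

Besides the shell and the picture viewer there is one more tool, called after "Request:" by a JSON object that holds its "method" and its "body", one argument or row to a line. arm_command: Moves the arm, as the interface text tells. Its arguments: {"type":"object","properties":{"xyz":{"type":"array","items":{"type":"array","items":{"type":"number"}}},"twist":{"type":"array","items":{"type":"number"}},"grip":{"type":"number"}},"required":["xyz","twist"]}

```bash
ls; mkdir -p pics; cat > h.py <<'E'
import numpy as np, cv2
from bench import manip
from scipy.spatial.transform import Rotation as R
def ray(im,pt):
    p=np.array([[[pt[1],pt[0]]]],float)
    u=cv2.undistortPoints(p,im["K"],np.array(im["dist"]))[0,0]
    T=np.array(im["camera_from_world"]); Rm=T[:3,:3]
    return -Rm.T@T[:3,3], Rm.T@np.array([u[0],u[1],1])
def onz(im,pt,z):
    c,d=ray(im,pt); return c+d*(z-c[2])/d[2]
def proj(im,X):
    T=np.array(im["camera_from_world"])
    return cv2.projectPoints(np.atleast_2d(np.array(X,float)),cv2.Rodrigues(T[:3,:3])[0],T[:3,3],im["K"],np.array(im["dist"]))[0][:,0]
def tri(rs):
    A=0;b=0
    for c,d in rs:
        d=d/np.linalg.norm(d);P=np.eye(3)-np.outer(d,d);A=A+P;b=b+P@c
    return np.linalg.solve(A,b)
E
python3 - <<'E'
from h import *
s=manip.observe();print(s['tool_pos'],R.from_rotvec(s['orientation']).as_matrix().round(3),s['ft_force'],s['gripper_width'],manip.grip_depth)
ims={n:manip.get_image(n) for n in("scene","top","wrist")}
for n,i in ims.items(): cv2.imwrite(f"pics/0{n}.png",i["frame"])
for q in("red_tip","red_grip","gauge_red","gauge_blue","gauge_yellow","stand","press","press_mouth","plate_mouth","plate"):
    rs=[]
    for n in("scene","top"):
        m=manip.mark_of(ims[n],q)
        print(q,n,[(np.round(x["point"],1).tolist(),round(x["confidence"],2)) for x in m[:2]])
        if m: rs.append(ray(ims[n],m[0]["point"]))
    if len(rs)==2: print("   ",tri(rs).round(4))
E
```

```text
pics
[0.12566258 0.56047147 0.23030563] [[-0.001  0.219  0.976]
 [-0.002  0.976 -0.219]
 [-1.    -0.002 -0.   ]] [-0.96866729  0.05964965 -0.87779364] 0.08550774523702108 0.0187
red_tip scene [([145.4, 277.2], 0.45)]
red_tip top []
red_grip scene [([191.9, 437.8], 0.69)]
red_grip top [([246.0, 216.6], 0.46), ([157.9, 310.4], 0.43)]
    [0.4868 0.2656 0.1164]
gauge_red scene [([143.6, 272.3], 0.65)]
gauge_red top [([247.3, 229.8], 0.58)]
    [0.5784 0.0427 0.3093]
gauge_blue scene []
gauge_blue top [([252.5, 280.7], 0.43)]
gauge_yellow scene []
gauge_yellow top [([247.7, 251.5], 0.48), ([258.2, 408.2], 0.45)]
stand scene [([218.4, 411.2], 0.82)]
stand top [([251.3, 254.1], 0.91)]
    [ 0.4802  0.202  -0.0112]
press scene [([173.6, 274.1], 0.79)]
press top [([260.3, 401.4], 0.86)]
    [ 0.4676 -0.2369 -0.009 ]
press_mouth scene [([144.2, 277.2], 0.83)]
press_mouth top [([256.7, 410.3], 0.67), ([257.1, 405.9], 0.4)]
    [ 0.4688 -0.2262  0.1081]
plate_mouth scene [([143.0, 276.1], 0.98)]
plate_mouth top [([246.1, 218.1], 0.6), ([257.3, 406.6], 0.58)]
    [0.5816 0.0586 0.3232]
plate scene [([166.6, 275.7], 0.95), ([144.7, 274.3], 0.51)]
plate top [([258.2, 401.8], 0.63)]
    [ 0.4712 -0.2289  0.0242]
```

```bash
python3 - <<'E'
import cv2,numpy as np
a=cv2.imread("pics/0scene.png")[90:290,200:520];b=cv2.imread("pics/0top.png")[150:350,160:480]
cv2.imwrite("pics/1.png",np.vstack([cv2.resize(x,None,fx=1.5*1,fy=1.5) for x in(a,b)]))
E
```

```text
(no output)
```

View pics/1.png

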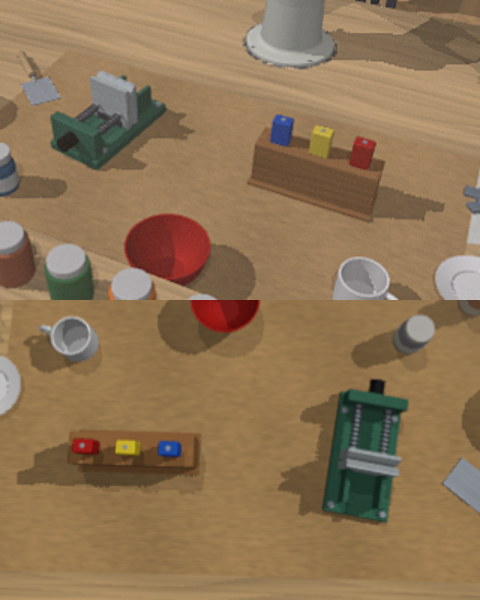

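View pics/0top.png

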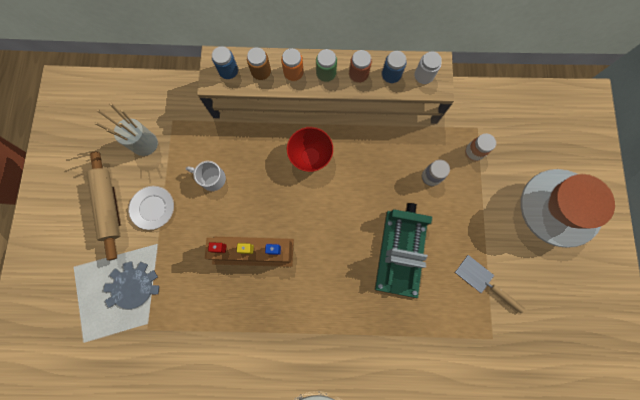

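The press sits to the right in the top view, with its plates near (406,255) and the screw end up and right at (411,208). The gauges from left to right are red (217,247), yellow (245,249) and blue (273,250). Next I compute handle and press orientations, then move above the red gauge for a wrist look.

```bash
python3 - <<'E'
from h import *
im=manip.get_image("top");f=im["frame"];hsv=cv2.cvtColor(f,cv2.COLOR_BGR2HSV)
P={}
for n,lo,hi in(("r",0,6),("y",22,32),("b",110,125)):
    m=((hsv[...,0]>=lo)&(hsv[...,0]<=hi)&(hsv[...,1]>150)&(hsv[...,2]>90)); m[:232]=0;m[270:]=0;m[:,:200]=0;m[:,300:]=0
    r,c=np.nonzero(m);P[n]=onz(im,[r.mean(),c.mean()],.135);print(n,len(r),r.mean(),c.mean(),P[n].round(4))
d=P["r"]-P["b"];print("stand y dir deg",np.degrees(np.arctan2(d[1],d[0])))
m=manip.cut_out(im,"stand")[0]["pixels"].astype(np.uint8)
print(cv2.minAreaRect(np.argwhere(m)[:,::-1].astype(np.float32)))
for q in("press","plate"):
    for x in manip.cut_out(im,q)[:1]:
        print(q,x["confidence"],cv2.minAreaRect(np.argwhere(x["pixels"])[:,::-1].astype(np.float32)))
s=manip.observe();print(s["q"])
E
```

```text
r 144 246.90972222222223 216.52083333333334 [0.4819 0.2651 0.135 ]
y 152 247.73684210526315 244.8684210526316 [0.4815 0.1935 0.135 ]
b 94 248.86170212765958 272.52127659574467 [0.4803 0.1234 0.135 ]
stand y dir deg 89.3440416610379
((248.290283203125, 251.03292846679688), (88.50653839111328, 28.933229446411133), 2.38594388961792)
press 0.65 ((404.04620361328125, 248.69940185546875), (46.681556701660156, 91.08226013183594), 8.746162414550781)
plate 0.73 ((405.7162170410156, 254.70269775390625), (39.45575714111328, 7.726752281188965), 9.462322235107422)
[ 1.13991446e+00  1.58387710e-01  1.59700410e+00 -1.43242956e-06
  1.38620894e+00 -2.10121144e-01]
```

Request:
{"method": "arm_command", "body": {
  "xyz": [
    [-2, -20, 40],
    [-2, -20, 40],
    [-2, -20, 40],
    [-2, -20, 40],
    [-2, -20, 40],
    [-2, -20, 40],
    [-2, -20, 40],
    [-2, -20, 40],
    [-2, -20, 40],
    [-2, -20, 40]
  ],
  "twist": [0, 0, 0, 0, 0, 0, 0, 0, 0, 0],
  "grip": 70
}}

```text
t: 2.35
tool_pos: [0.4737, 0.2769, 0.2516]
orientation: [0.174, 1.563, -0.173]
ft_force: [0.5, -0.1, -0.7]
gripper_width: 0.0702
```

Request:
{"method": "arm_command", "body": {
  "xyz": [
    [0, 0, 0],
    [0, 0, 0],
    [0, 0, 0],
    [0, 0, 0],
    [0, 0, 0],
    [0, 0, 0],
    [0, 0, 0],
    [0, 0, 0],
    [0, 0, 0],
    [0, 0, 0],
    [0, 0, 0]
  ],
  "twist": [8, 8, 8, 8, 8, 8, 8, 8, 8, 7, 0]
}}

```text
t: 3.45
tool_pos: [0.4725, 0.2782, 0.2513]
orientation: [1.231, 1.195, -1.231]
ft_force: [-0.0, -0.7, -0.6]
gripper_width: 0.07
```

```bash
python3 - <<'E'
from h import *
s=manip.observe();Rm=R.from_rotvec(s['orientation']).as_matrix();print(s['t'],s['tool_pos'],Rm.round(3),s['q'])
im=manip.get_image("wrist");cv2.imwrite("pics/2.png",im["frame"])
for q in("red_grip","gauge_red","stand","gauge_yellow"):
    for x in manip.mark_of(im,q)[:2]: print(q,np.round(x["point"],1),x["confidence"])
T=np.array(im["camera_from_world"]);print("cam",-T[:3,:3].T@T[:3,3],T[2,:3].round(3))
E
```

```text
3.45 [0.47246293 0.27824901 0.25132696] [[ 0.     1.    -0.029]
 [-0.    -0.029 -1.   ]
 [-1.     0.    -0.   ]] [ 3.11806936e-01  7.56913171e-02  1.64734243e+00 -3.18612947e-05
  1.41846571e+00  3.40940959e-01]
red_grip [201.4 331. ] 0.89
gauge_red [178.1 326.2] 0.67
stand [227.7 326.5] 0.77
gauge_yellow [230.1 328.3] 0.58
cam [0.47401295 0.34712241 0.39411669] [-0.007 -0.272 -0.962]
```

View pics/2.png

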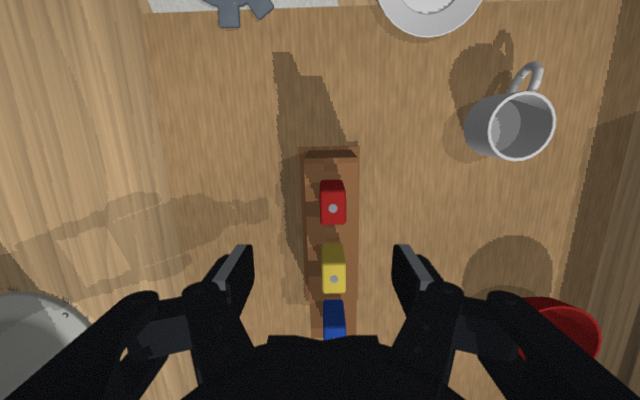

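The wrist view shows the red handle at rows 180–223, columns 320–346, with the top dot at (209,333). Yellow is at (279,334) and blue is below it.

```bash
python3 - <<'E'
from h import *
im=manip.get_image("wrist");f=im["frame"];hsv=cv2.cvtColor(f,cv2.COLOR_BGR2HSV)
s=manip.observe();Rm=R.from_rotvec(s['orientation']).as_matrix();p=np.array(s['tool_pos'])
m=((hsv[...,0]<7)|(hsv[...,0]>174))&(hsv[...,1]>150)&(hsv[...,2]>150)
m[:170]=0;m[240:]=0;m[:,:300]=0;m[:,360:]=0
r,c=np.nonzero(m);print("top rect",cv2.minAreaRect(np.stack([c,r],1).astype(np.float32)),r.mean(),c.mean())
for n,pt,z in(("dot",[209,333],.14),("top",[r.mean(),c.mean()],.14),("grip",[201.4,331],.118),("ydot",[279,334],.14)):
    X=onz(im,pt,z);print(n,X.round(4),"tool mm",(Rm.T@(X-p)*1000).round(1))
E
```

```text
top rect ((336.0999755859375, 207.69998168945312), (15.952873229980469, 29.911636352539062), 4.398705005645752) 206.86821705426357 339.2170542635659
dot [0.4815 0.2684 0.14  ] tool mm [111.3   9.4   9.6]
top [0.4872 0.2703 0.14  ] tool mm [111.3  15.    7.6]
grip [0.4804 0.2695 0.118 ] tool mm [133.3   8.2   8.6]
ydot [0.4812 0.1972 0.14  ] tool mm [111.3  11.   80.8]
```

Request:
{"method": "arm_command", "body": {
  "xyz": [
    [20, 3, 3],
    [25, 3, 3],
    [25, 3, 3],
    [25, 0, 0],
    [25, 0, 0],
    [20, 0, 0],
    [10, 0, 0],
    [0, 0, 0],
    [0, 0, 0]
  ],
  "twist": [0, 0, 0, 0, 0, 0, 0, 0, 0]
}}

```text
t: 4.65
tool_pos: [0.4818, 0.2692, 0.1022]
orientation: [1.231, 1.195, -1.229]
ft_force: [-1.1, 0.4, 0.6]
gripper_width: 0.0701
```

Request:
{"method": "arm_command", "body": {
  "xyz": [
    [0, 0, 0],
    [0, 0, 0],
    [0, 0, 0],
    [0, 0, 0],
    [0, 0, 0],
    [0, 0, 0],
    [0, 0, 0],
    [0, 0, 0],
    [0, 0, 0],
    [0, 0, 0],
    [0, 0, 0],
    [0, 0, 0]
  ],
  "twist": [0, 0, 0, 0, 0, 0, 0, 0, 0, 0, 0, 0],
  "grip": 10
}}

```text
t: 5.85
tool_pos: [0.4817, 0.2692, 0.1021]
orientation: [1.231, 1.195, -1.229]
ft_force: [-1.1, -0.4, 5.1]
gripper_width: 0.0237
```

Request:
{"method": "arm_command", "body": {
  "xyz": [
    [-5, 0, 0],
    [-10, 0, 0],
    [-15, 0, 0],
    [-20, 0, 0],
    [-20, 0, 0],
    [-20, 0, 0],
    [-20, 0, 0],
    [-20, 0, 0],
    [-20, 0, 0],
    [-10, 0, 0],
    [0, 0, 0]
  ],
  "twist": [0, 0, 0, 0, 0, 0, 0, 0, 0, 0, 0]
}}

```text
t: 6.95
tool_pos: [0.4821, 0.2693, 0.2637]
orientation: [1.233, 1.193, -1.227]
ft_force: [0.3, 0.7, -0.6]
gripper_width: 0.0235
```

```bash
python3 - <<'E'
from h import *
s=manip.observe();print(s['tool_pos'],s['ft_force'],s['gripper_width'])
for n in("scene","wrist"):
    im=manip.get_image(n);cv2.imwrite(f"pics/3{n}.png",im["frame"])
a=cv2.imread("pics/3scene.png")[60:260,220:540];b=cv2.imread("pics/3wrist.png")
cv2.imwrite("pics/3.png",np.hstack([cv2.resize(a,(400,250)),cv2.resize(b,(400,250))]))
E
```

```text
[0.48210369 0.26933699 0.2636909 ] [ 0.33902271  0.65596536 -0.58777085] 0.023516439667335996
```

View pics/3.png

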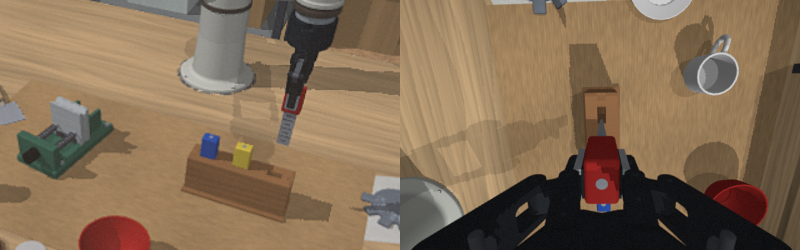

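The red gauge is held with its blade hanging out of the slot; blue and yellow are still in the stand. Next I move past the press to get a clear wrist view of its mouth.

Request:
{"method": "arm_command", "body": {
  "xyz": [
    [0, 0, 20],
    [0, 0, 40],
    [0, 0, 50],
    [0, 0, 50],
    [0, 0, 50],
    [0, 0, 50],
    [0, 0, 50],
    [0, 0, 50],
    [0, 0, 50],
    [0, 0, 50],
    [0, 0, 50],
    [0, 0, 40]
  ],
  "twist": [0, 0, 0, 0, 0, 0, 0, 0, 0, 0, 0, 0]
}}

```text
t: 8.25
tool_pos: [0.4641, -0.283, 0.2597]
orientation: [1.232, 1.197, -1.232]
ft_force: [1.0, 0.1, -1.6]
gripper_width: 0.023
```

Request:
{"method": "arm_command", "body": {
  "xyz": [
    [0, 0, 15],
    [0, 0, 5],
    [0, 0, 0],
    [0, 0, 0]
  ],
  "twist": [4, 3.5, 0, 0]
}}

```text
t: 8.65
tool_pos: [0.464, -0.3001, 0.2602]
orientation: [1.325, 1.132, -1.325]
ft_force: [-0.1, -0.4, -2.5]
gripper_width: 0.0235
```

```bash
python3 - <<'E'
from h import *
s=manip.observe();Rm=R.from_rotvec(s['orientation']).as_matrix();print(s['t'],s['tool_pos'],Rm.round(3),s['gripper_width'])
im=manip.get_image("wrist");cv2.imwrite("pics/4.png",im["frame"]);np.save("im4.npy",im,allow_pickle=True)
p=np.array(s['tool_pos'])
for q,z in(("press_mouth",.11),("plate_mouth",.11),("red_tip",None)):
    for x in manip.mark_of(im,q)[:2]:
        print(q,np.round(x["point"],1),x["confidence"], onz(im,x["point"],z).round(4) if z else "")
print("exp tip px",proj(im,p+Rm@[.092,0,0]))
E
```

```text
8.65 [ 0.46401444 -0.30008837  0.26015158] [[-0.001  0.987 -0.158]
 [ 0.002 -0.158 -0.987]
 [-1.    -0.002 -0.001]] 0.023511861737219482
press_mouth [114.5 311.4] 0.91 [ 0.4648 -0.226   0.11  ]
plate_mouth [113.5 317.9] 0.84 [ 0.4711 -0.2261  0.11  ]
red_tip [205.  318.1] 0.96 
red_tip [117.6 308.6] 0.54 
exp tip px [[322.67846591 204.85494005]]
```

View pics/4.png

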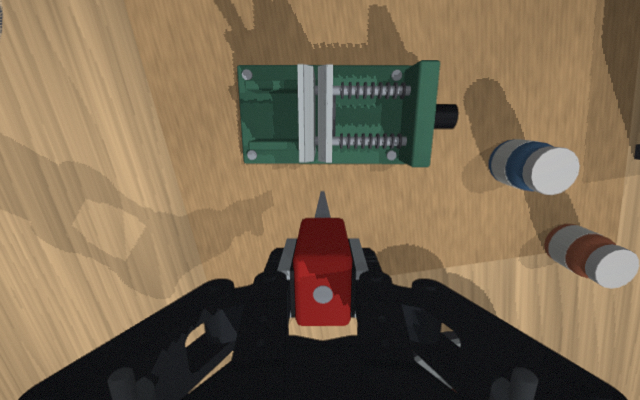

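The press appears square to the view: plates at columns 298–333, rows 65–163, and the gap around column 315. The blade tip is near (322,193). Next I measure the plate edges and blade tip at sub-pixel.

```bash
python3 - <<'E'
from h import *
im=np.load("im4.npy",allow_pickle=True).item();f=im["frame"]
g=f.astype(float).mean(2)
for r in(80,100,120,140): print(r,g[r,292:340].astype(int).tolist())
print([ (r,g[r,312:334].astype(int).tolist()) for r in (190,194,198)])
cv2.imwrite("pics/5.png",cv2.resize(f[55:220,270:370],None,fx=5,fy=3.6,interpolation=cv2.INTER_CUBIC))
E
```

```text
80 [46, 47, 42, 42, 49, 94, 174, 177, 178, 178, 174, 141, 150, 161, 162, 161, 161, 161, 161, 163, 162, 105, 73, 60, 49, 57, 107, 108, 107, 104, 103, 104, 105, 102, 143, 174, 179, 178, 178, 181, 170, 90, 76, 80, 82, 82, 83, 79]
100 [48, 47, 47, 48, 41, 69, 146, 176, 178, 176, 174, 151, 145, 162, 163, 161, 161, 158, 160, 163, 161, 122, 77, 61, 46, 59, 109, 106, 105, 103, 106, 102, 99, 106, 156, 171, 178, 178, 179, 175, 146, 74, 63, 66, 70, 67, 68, 71]
120 [45, 48, 46, 47, 47, 56, 121, 176, 177, 177, 176, 161, 140, 161, 164, 163, 161, 160, 162, 162, 161, 135, 79, 59, 44, 59, 105, 109, 104, 105, 105, 105, 105, 113, 157, 175, 178, 177, 180, 173, 117, 60, 55, 55, 60, 60, 60, 56]
140 [37, 35, 35, 35, 33, 37, 76, 176, 179, 176, 176, 171, 135, 162, 164, 164, 162, 161, 161, 164, 160, 136, 86, 93, 94, 95, 105, 103, 106, 105, 105, 104, 103, 116, 173, 177, 176, 178, 178, 175, 156, 146, 147, 146, 149, 144, 134, 125]
[(190, [132, 133, 131, 129, 131, 131, 127, 126, 123, 123, 120, 119, 123, 131, 134, 134, 132, 135, 134, 134, 134, 134]), (194, [133, 135, 134, 128, 128, 130, 134, 121, 80, 73, 78, 76, 80, 114, 134, 136, 128, 132, 137, 135, 129, 130]), (198, [134, 136, 134, 131, 127, 129, 124, 87, 74, 76, 75, 73, 74, 83, 123, 136, 132, 128, 132, 134, 132, 125])]
```

View pics/5.png

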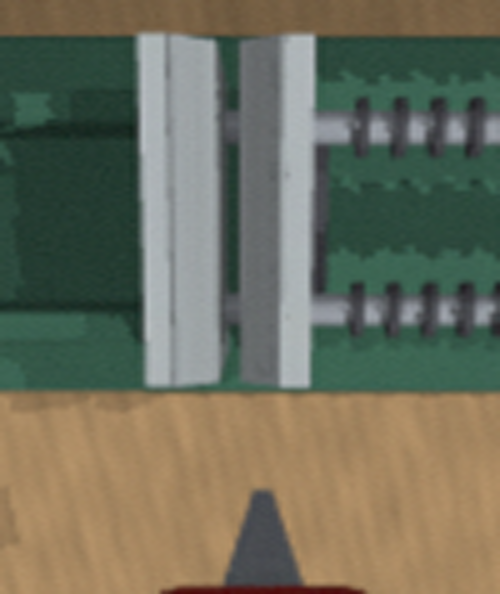

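```bash
cat > fit.py <<'E'
from h import *
def edges(im,rows,guess,rising):
    g=cv2.GaussianBlur(im["frame"].astype(np.float32).mean(2),(1,5),0); out=[]
    for r in rows:
        d=np.diff(g[r,guess-4:guess+5])*rising; d[d<0]=0
        out.append([r,guess-4+.5+(d*np.arange(8)).sum()/d.sum()])
    return out
E
python3 - <<'E'
from fit import *
im=np.load("im4.npy",allow_pickle=True).item()
s=manip.observe();Rm=R.from_rotvec(s['orientation']).as_matrix();p=np.array(s['tool_pos'])
rows=range(72,134,3)
for n,gs,sg,z in(("fix outer",298,1,.11),("fix bevel in",313,-1,.1),("spr bevel in",317,1,.1),("spr bevel out",326,1,.11),("spr outer",332,-1,.11)):
    e=edges(im,rows,gs,sg);X=np.array([onz(im,q,z) for q in e]);a=np.polyfit(X[:,1],X[:,0],1)
    Y=(X-p)@Rm; b=np.polyfit(Y[:,2],Y[:,1],1); 
    print(n,"yaw-ish deg tool",np.degrees(np.arctan(b[0])).round(2),"tool y at z=-73:",(1e3*np.polyval(b,-.073)).round(2),"std",((Y[:,1]-np.polyval(b,Y[:,2])).std()*1e3).round(2))
# ends of plates (y)
for n,r,c in(("far end",65,300),("near end",162,300),("far end s",65,329),("near s",162,329)):
    print(n,((onz(im,[r,c],.11)-p)@Rm*1e3).round(1))
for r,l,rr in((194,319.5,325.3),(198,318.8,325.8)):
    print("tip",[((onz(im,[r,c-.5],.168)-p)@Rm*1e3).round(1) for c in(l,rr)])
E
```

```text
fix outer yaw-ish deg tool -0.25 tool y at z=-73: -24.36 std 0.07
fix bevel in yaw-ish deg tool 0.16 tool y at z=-73: -9.5 std 0.15
spr bevel in yaw-ish deg tool -0.23 tool y at z=-73: -5.85 std 0.15
spr bevel out yaw-ish deg tool -0.2 tool y at z=-73: 2.46 std 0.06
spr outer yaw-ish deg tool -0.15 tool y at z=-73: 8.58 std 0.14
far end [ 151.2  -21.3 -116.8]
near end [151.1 -23.2 -27.6]
far end s [ 151.2    5.3 -116.8]
near s [151.1   5.8 -27.6]
tip [array([93.1, -3.6, -9.3]), array([93.1,  1.2, -9.3])]
tip [array([93.1, -4.2, -5.8]), array([93.1,  1.6, -5.8])]
```

Request:
{"method": "arm_command", "body": {
  "xyz": [
    [0, -1, -15],
    [0, -1.5, -20],
    [0, -2, -20],
    [0, -2, -17],
    [10, 0, 0],
    [15, 0, 0],
    [15, 0, 0],
    [10, 0, 0],
    [0, 0, 0],
    [0, 0, 0]
  ],
  "twist": [0, 0, 0, 0, 0, 0, 0, 0, 0, 0]
}}

```text
t: 9.85
tool_pos: [0.4693, -0.2289, 0.2109]
orientation: [1.326, 1.13, -1.327]
ft_force: [0.6, -1.1, -1.6]
gripper_width: 0.0239
```

```bash
python3 - <<'E'
from fit import *
s=manip.observe();Rm=R.from_rotvec(s['orientation']).as_matrix();p=np.array(s['tool_pos'])
print(s['t'],p,Rm[:,1].round(4),s['ft_force'],Rm.T@s['ft_force'],s['wrist_torque'])
im=manip.get_image("wrist");np.save("im5.npy",im,allow_pickle=True)
cv2.imwrite("pics/6.png",cv2.resize(im["frame"][100:250,260:380],None,fx=5,fy=4,interpolation=cv2.INTER_CUBIC))
X=p+Rm@np.array([.092,0,.0]);print("tip px",proj(im,X),"mid top px",proj(im,p+Rm@np.array([p[2]-.1,0,-.03])))
E
```

```text
9.85 [ 0.46926125 -0.22890769  0.21092086] [ 9.872e-01 -1.597e-01 -7.000e-04] [ 0.58799668 -1.08152886 -1.61150356] [1.61066594 0.75420423 0.97433039] [-0.03656634 -0.02143946 -0.02153296]
tip px [[322.68802889 204.85268549]] mid top px [[322.62024555 165.547687  ]]
```

View pics/6.png

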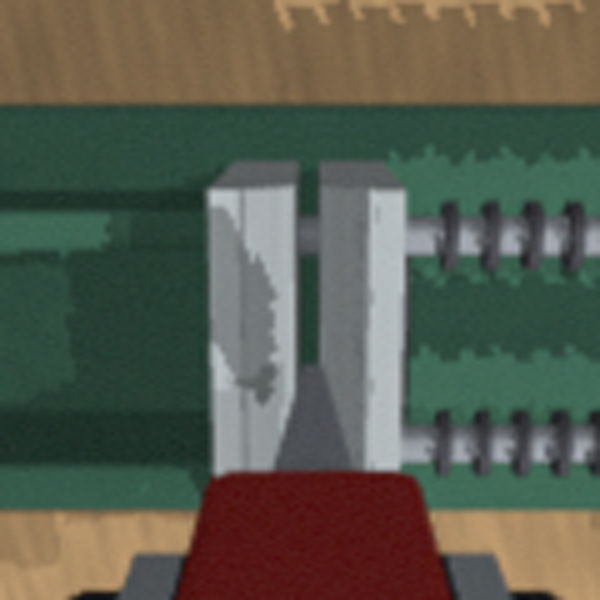

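The tip hangs just above the mouth at about column 322.4, and the gap's mid-line is near 321.7. So it is centred to within about 0.6 mm. Next I quantify that.

```bash
python3 - <<'E'
from fit import *
im=np.load("im5.npy",allow_pickle=True).item()
s=manip.observe();Rm=R.from_rotvec(s['orientation']).as_matrix();p=np.array(s['tool_pos'])
rows=range(149,187,2)
for n,gs,sg,z,rw in(("fix outer",302,1,.11,rows),("bevel in f",319,-1,.1,rows),("bevel in s",324,1,.1,range(160,187,2)),("spr bevel out",333,1,.11,rows),("spr outer",341,-1,.11,rows)):
    e=edges(im,rw,gs,sg);Y=np.array([(onz(im,q,z)-p)@Rm for q in e])*1e3
    b=np.polyfit(Y[:,2],Y[:,1],1);print(n,np.mean([q[1] for q in e]).round(2),"y at z-25",np.polyval(b,-25).round(2),"at 0",np.polyval(b,0).round(2),"std",(Y[:,1]-np.polyval(b,Y[:,2])).std().round(2))
g=im["frame"].astype(int).mean(2)
for r in range(188,210,4): print(r,g[r,308:338].astype(int).tolist())
E
```

```text
fix outer 301.39 y at z-25 -18.31 at 0 -18.82 std 0.23
bevel in f 318.64 y at z-25 -3.91 at 0 -3.74 std 0.11
bevel in s 323.38 y at z-25 0.2 at 0 0.03 std 0.03
spr bevel out 333.26 y at z-25 8.37 at 0 8.23 std 0.13
spr outer 340.58 y at z-25 14.54 at 0 14.62 std 0.08
188 [120, 116, 117, 120, 118, 123, 150, 171, 174, 175, 173, 91, 50, 51, 49, 64, 115, 113, 114, 112, 112, 114, 112, 102, 109, 152, 183, 185, 183, 185]
192 [120, 117, 118, 116, 98, 95, 99, 130, 155, 175, 171, 91, 69, 82, 82, 80, 94, 110, 115, 113, 112, 114, 112, 112, 110, 153, 184, 185, 184, 186]
196 [112, 103, 98, 97, 95, 102, 125, 148, 154, 172, 172, 93, 77, 80, 82, 80, 82, 91, 111, 111, 112, 113, 112, 112, 118, 147, 161, 184, 185, 185]
200 [126, 138, 150, 126, 103, 128, 151, 151, 156, 169, 130, 84, 78, 81, 81, 79, 80, 83, 92, 109, 113, 114, 114, 108, 120, 152, 185, 185, 182, 186]
204 [142, 138, 152, 152, 151, 149, 149, 152, 168, 130, 85, 81, 79, 83, 80, 78, 79, 80, 81, 96, 112, 114, 112, 113, 120, 158, 186, 184, 184, 185]
208 [143, 139, 152, 153, 151, 150, 150, 149, 136, 83, 80, 81, 82, 79, 82, 80, 81, 81, 81, 84, 95, 110, 112, 113, 120, 167, 184, 185, 185, 185]
```

Request:
{"method": "arm_command", "body": {
  "xyz": [
    [0, -0.6, 0],
    [0, -0.6, 0],
    [5, 0, 0],
    [5, 0, 0],
    [5, 0, 0],
    [5, 0, 0],
    [4, 0, 0],
    [2, 0, 0],
    [0, 0, 0],
    [0, 0, 0]
  ],
  "twist": [0, 0, 0, 0, 0, 0, 0, 0, 0, 0]
}}

```text
t: 10.9
tool_pos: [0.4683, -0.2285, 0.1854]
orientation: [1.326, 1.129, -1.326]
ft_force: [0.8, -0.7, -0.1]
gripper_width: 0.0235
```

```bash
cat > f.py <<'E'
from h import *
import sys
s=manip.observe();Rm=R.from_rotvec(s['orientation']).as_matrix();p=np.array(s['tool_pos'])
print(s['t'],p.round(5),"yaw",np.degrees(np.arctan2(Rm[1,1],Rm[0,1])).round(2),"F tool",(Rm.T@s['ft_force']).round(2),"M tool",(Rm.T@s['wrist_torque']).round(3),s['gripper_width'])
E
python3 f.py
```

```text
10.9 [ 0.46835 -0.22847  0.18544] yaw -9.15 F tool [0.11 0.93 0.56] M tool [ 0.045  0.006 -0.   ] 0.023463550793083498
```

Request:
{"method": "arm_command", "body": {
  "xyz": [
    [2, 0, 0],
    [2, 0, 0],
    [2, 0, 0],
    [1, 0, 0],
    [1, 0, 0],
    [0, 0, 0],
    [0, 0, 0]
  ],
  "twist": [0, 0, 0, 0, 0, 0, 0]
}}

```text
t: 11.6
tool_pos: [0.4682, -0.2284, 0.1772]
orientation: [1.326, 1.13, -1.326]
ft_force: [-0.1, -0.1, -1.0]
gripper_width: 0.0232
```

```bash
python3 f.py
```

```text
11.6 [ 0.4682  -0.22837  0.17725] yaw -9.15 F tool [ 0.97 -0.09  0.12] M tool [ 0.013 -0.029 -0.117] 0.023236778948141197
```

Request:
{"method": "arm_command", "body": {
  "xyz": [
    [2, 0, 0],
    [1, 0, 0],
    [1, 0, 0],
    [0, 0, 0],
    [0, 0, 0]
  ],
  "twist": [0, 0, 0, 0, 0]
}}

```text
t: 12.1
tool_pos: [0.4683, -0.2286, 0.1737]
orientation: [1.326, 1.129, -1.326]
ft_force: [-2.5, 0.7, 4.6]
gripper_width: 0.0232
```

```bash
python3 f.py
```

```text
12.1 [ 0.46829 -0.2286   0.1737 ] yaw -9.15 F tool [-4.62 -2.57 -0.24] M tool [-0.006  0.021 -0.614] 0.023203873493598443
```

Request:
{"method": "arm_command", "body": {
  "xyz": [
    [0, -0.3, 0],
    [0, 0, 0],
    [0, 0, 0],
    [0, 0, 0]
  ],
  "twist": [0, 0, 0, 0]
}}

```text
t: 12.5
tool_pos: [0.4682, -0.2286, 0.1737]
orientation: [1.326, 1.128, -1.326]
ft_force: [-1.8, 0.1, 5.7]
gripper_width: 0.0232
```

```bash
python3 f.py
```

```text
12.5 [ 0.4682  -0.22859  0.17369] yaw -9.15 F tool [-5.66 -1.81  0.16] M tool [ 0.077  0.003 -0.459] 0.023225466891073562
```

Request:
{"method": "arm_command", "body": {
  "xyz": [
    [1, 0, 0],
    [1, 0, 0],
    [1, 0, 0],
    [0, 0, 0],
    [0, 0, 0]
  ],
  "twist": [0, 0, 0, 0, 0]
}}

```text
t: 13.0
tool_pos: [0.4683, -0.2286, 0.1706]
orientation: [1.326, 1.128, -1.325]
ft_force: [-0.8, -0.6, 3.8]
gripper_width: 0.0233
```

```bash
python3 f.py
```

```text
13.0 [ 0.46828 -0.22859  0.17057] yaw -9.15 F tool [-3.77 -0.73  0.75] M tool [ 0.065 -0.062 -0.197] 0.023286156834452183
```

```bash
python3 - <<'E'
from fit import *
w=manip.get_image("wrist");t=manip.get_image("scene")
a=cv2.resize(w["frame"][110:260,260:380],(480,600));b=cv2.resize(t["frame"][110:210,215:265+60],(319,290),interpolation=cv2.INTER_CUBIC)
c=cv2.resize(t["frame"][60:310,200:520],(319,310))
cv2.imwrite("pics/7.png",np.hstack([a,np.vstack([b,c])]))
s=manip.observe();Rm=R.from_rotvec(s['orientation']).as_matrix();p=np.array(s['tool_pos'])
print(proj(w,[p+Rm@np.array([p[2]-.11,y,-.03]) for y in(-.0165,.0165,-.0025,.0025)]).round(1))
E
python3 f.py
```

```text
[[299.2 176.5]
 [346.2 176.4]
 [319.2 176.4]
 [326.3 176.4]]
13.1 [ 0.46829 -0.22858  0.17057] yaw -9.16 F tool [-4.14  0.02 -0.16] M tool [ 0.094 -0.063 -0.104] 0.023413859914982835
```

View pics/7.png

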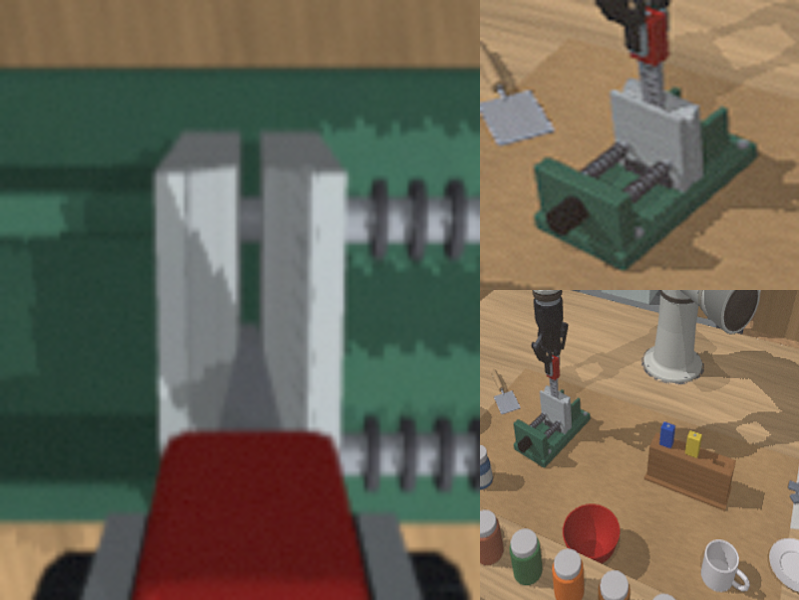

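Request:
{"method": "arm_command", "body": {
  "xyz": [
    [1, 0, 0],
    [1, 0, 0],
    [1, 0, 0],
    [0, 0, 0],
    [0, 0, 0],
    [0, 0, 0]
  ],
  "twist": [0, 0, 0, 0, 0, 0]
}}

```text
t: 13.7
tool_pos: [0.4684, -0.2286, 0.1677]
orientation: [1.326, 1.128, -1.325]
ft_force: [-0.6, -1.0, 5.0]
gripper_width: 0.0235
```

```bash
python3 f.py
```

```text
13.7 [ 0.46837 -0.22861  0.16771] yaw -9.15 F tool [-4.99 -0.38  1.07] M tool [ 0.063 -0.093 -0.122] 0.02348325896468571
```

```bash
python3 -c "
from bench import manip
print(manip.sign_off())"; python3 f.py
```

```text
the job is handed in; nothing more can be done
None
the job is handed in; nothing more can be done
```

I drew the red gauge out of the stand, slid its blade straight down between the press's plates until it wedged, and handed the job in still holding it there, at about 14 s.

- **Fit:** The last reading showed about 5 N of upward drag on the blade and only 0.4 N of net sideways force, so both plates are squeezing it about equally. The gripper opening was steady at 23.5 mm.
- **Depth:** I estimate the tip is at z ≈ 0.076 m, about 34 mm below the plates' top edges. That corresponds to a blade thickness of about 5.4 mm at the start of the parallel faces.
- **Spread of the plates:** From how far I moved after first contact, the sprung plate opened by about 0.5 to 1 mm, well under the 3 mm limit. I could not measure this directly.
- **Surroundings:** The picture taken 3 mm before the final depth showed the blade in the gap. The blue and yellow gauges, bowl and mug were where they had been. I took no picture after the last 3 mm or after handing in.
- **Disagreement:** Camera estimates of the resting gap ranged from about 4.1 to 4.9 mm depending on which plate edges I used, so I set the depth mainly by the contact forces.

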